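# Set the hanger bar with a click wrench and hang up the ear defenders

### The arm

A 6-joint arm with a two-finger parallel gripper is mounted at the origin on a cart in front of the work surface, level with it; the furniture and walls round the work are solid. World frame = base frame: x ahead of the robot, y to its left, z up, the work surface at z = 0. Lengths are in m, angles in rad, forces in N, time in s.
With the tool pointing down it reaches from about 0.275 to 0.75 m from the base axis. Payload 10.2 kg.
Tool frame: the origin (TCP) lies where the fingers leave the gripper's body, on its centre line; the fingertips stand 64 mm ahead of it and the grasp point (between the pads) lies 45 mm ahead of it (manip.tcp_to_tips is the distance from the TCP to the fingertips, in m); z points along the fingers, y is the line along which they close (so a half turn about z gives the same grasp; the last joint's range is limited). The gripper opens to 88 mm and grips with 3 to 60 N. Pads are 18 mm wide; open, the fingers measure 123 mm over their backs; the gripper's body (75 mm by 187 mm) begins 45 mm behind the grasp point.
Start: joints at [1.101, 0.313, 1.498, -0, 1.331, -0.223], TCP at [0.128, 0.509, 0.303] pointing down, gripper open.
Joint ranges: [-2.94, 2.94], [-0.97, 2.17], [0.19, 2.56], [-1.23, 4.37], [0.02, 3.11], [-2.88, 2.88]. Speed limits (rad/s): [2.39, 2.39, 3.01, 3.14, 3.14, 3.14].

### API

Orientations are given as a unit quaternion [x, y, z, w].
In Python, from bench import sensors, camera, manip gives the robot as it stands.
- The arm moves only by the tool drive_tool, never from a script. Its argument "steps" is a list of rows, each a list of 2 entries, a list of its own where there are three numbers: the shift along the tool's x, y, z in cm, then the turn about the tool's z in rad. In form: [[[x, y, z], turn], ...]. A call has 1 to 12 rows; each row is the pose to reach, as a shift and turn from the pose commanded when the call began, along the tool's axes at that moment; what a row does not reach only later rows make up. A row lasts 1/10 s, in which the tool goes at most 50 mm and 8.59 degrees, less where a joint would pass 70% of its speed; a pose out of reach is approached as far as the arm can. A call with a gripper value outside its range is refused whole. "jaw" is the closure, from 0 (fully open) to 1 (shut), set as the call begins (left out, the last holds). The fingers move at their own pace and stop on an object; the grip force is fixed at half the most. Time passes only in rows, so rows that repeat a pose let the fingers close. It gives the time, the measured TCP pose, the force, the opening and the grip force at its end, in the units of the state.
- sensors.sense(): the state, without advancing time (a new reading comes with each control period).
- camera(name): name is "side" or "top"; returns a dict with "pixels" (480x640x3 uint8, red, green, blue), "camera_matrix" (3x3 intrinsics, pixels), "rvec" (rotation vector, rad) and "tvec" (3), from world to camera coordinates, as OpenCV has them. Camera axes: x right, y down, z forward; pixel columns grow to the right and rows downward; lengths in m; the calibration is good to about 2 mm. A picture is of the moment at which its call begins. There is no depth.
- manip.hand_in(): hands the job in; it is judged then, once.
The state is a dict: "time": time; "joint_pos": joint angles; "qd": joint speeds; "joint_efforts": joint torques, N m; "ee_pos": TCP position; "tcp_rot": TCP orientation; "wrist_force": force on the tool from outside, world axes, zero at the start; "torque": the same for the moment, N m; "gripper_width": finger opening in m; "grasp_force": force on a finger pad.
Only numpy, scipy, OpenCV 4.12 (cv2) and the standard library are available. Lean on these libraries where they do the work, as an engineer would, in place of code of your own. Each camera call takes 0.05 s, during which the arm holds its last target. There are 200 camera calls.

### The job

Get the hanger stand ready and put the ear defenders away on it. Swing the bar clockwise (seen from above) out to its stop and only then tighten its clamp bolt: turn the click wrench that sits on the bolt clockwise until it breaks over with a click, stop at once without pulling on through, and let it go. Then hang the ear defenders by their headband over the bar, between the post and the red end stop, and leave the spray can, the dish of screws and the black tape where they are.

Things in the scene. Friction and masses are not known exactly. Their poses are not given: they have to be found in the camera images.
- pivot (a point): On the vertical axis of the fixed hanger stand (grey round foot 112 mm across, aluminium post 28 mm thick; place and direction vary), at the height of the bar's centre line, 200 mm above the table. Bar, bolt and wrench all turn about the vertical line through it.
- rail (a joint): Swing of the hanger bar about the post, rad: grows clockwise seen from above, 1.0 = against its stop (full travel 0 to 1.0). It starts between 0 and 0.35 and stays where it is left; about 3 N at the hanging point moves it.
- rail_hang (a point): Hanging point on the centre line of the level flat steel bar (20 mm wide, 12 mm high), 118 mm out from the post axis, 200 mm above the table; own x points outward along the bar, z up. The bar is bare from 38 to 166 mm out from the axis; then a red end stop (to 180 mm) rises 8 mm above the bar's top. Beyond that it is free, so a headband can be brought in over that end.
- clamp_bolt (a joint): Turn of the clamp bolt, rad: grows clockwise seen from above (tightening), 0 = seated tight; it starts between -1.0 and -0.7. It turns with about 5 N at the wrench grip, stays where it is left, and goes no farther than 0; then the force rises steeply.
- wrench_click (a joint): Break-over angle of the wrench, rad, growing clockwise like tightening: the handle is jointed 35 mm from the bolt axis. It stays 0 (straight) until the bolt is seated and the pull at the grip reaches about 14 N, then gives with a click and the pull falls (about 8 N at 0.2). Past 0.05 it has clicked, past 0.2 it is pulled too far; hard end 0.30. It springs straight when let go.
- wrench_grip (a point): Middle of the black grip of the click wrench, on its centre line, 160 mm out from the post axis, 240 mm above the table; own x axis points outward along the handle, z up. The grip is round, 24 mm thick, from 112 to 208 mm out; the handle is level and swings in a level plane.
- muffs_crown (a point): Middle of the padded black crown (headband top) of the yellow ear defenders, 0.24 kg, which start upright on their two cups, this point 181 mm above the table. Own x runs from cup to cup (160 mm overall), y across the band. The pad is 28 mm wide (y); its flat middle is 36 mm long (x), top and underside 8 mm above and below this point. Cups: 80 mm tall, 66 mm in y, 90 mm apart.
- muffs: The whole pair of ear defenders; origin midway between the undersides of the cups, 181 mm below the crown point.
- spray_can: Contact spray can, white and blue with a red cap, 45 mm across, 163 mm tall, upright; origin under its centre. To be left alone.
- screw_dish: Small metal dish of screws, 74 mm across, 18 mm high; origin under its centre. To be left alone.
- black_tape: Roll of black tape lying flat, 62 mm across, 19 mm high; origin under its centre. To be left alone.

How it is judged:
By the outcome, as a careful person would: the job done as asked, in the order asked, and still so for the second after the job is handed in, with the robot touching nothing.
It also fails if it takes over 72 s, if anything falls off the work surface, if the arm or the gripper's body presses on something with over 40 N, if the wrist force passes 120 N, or if a joint passes its speed limit or range.

## Working session

There is one attempt and no reset: what is moved stays moved. The work goes in short steps, Python scripts to look and compute and a tool call to move; the robot and the scene stay as the last step left them, time stands still between calls to the robot, and variables do not carry over. Pictures are saved under pics/ and viewed, at most 12 in all, crops included, and the job is handed in when it is done.

Besides the shell and the picture viewer there is one more tool, called after ">>>" by a JSON object that holds its "method" and its "body". drive_tool: Moves the arm, as the interface text tells. Its arguments: {"type":"object","properties":{"steps":{"type":"array","items":{"type":"array"}},"jaw":{"type":"number"}},"required":["steps"]}

```bash
mkdir -p pics
cat > h.py <<'E'
import numpy as np,cv2
from bench import sensors,camera,manip
from scipy.spatial.transform import Rotation as Ro
def snap(n,f=None):
    c=camera(n)
    if f: cv2.imwrite('pics/'+f,c['pixels'][:,:,::-1])
    np.savez(n+'.npz',**c); return c
def ray(c,uv):
    R=cv2.Rodrigues(np.array(c['rvec'],float))[0];t=np.array(c['tvec'],float).ravel()
    d=R.T@np.linalg.inv(c['camera_matrix'])@np.array([uv[0],uv[1],1.]); return -R.T@t,d
def onz(c,uv,z):
    o,d=ray(c,uv); return o+d*(z-o[2])/d[2]
def proj(c,P):
    return cv2.projectPoints(np.array(P,float).reshape(-1,1,3),np.array(c['rvec'],float),np.array(c['tvec'],float),np.array(c['camera_matrix'],float),None)[0].reshape(-1,2)
def tri(c1,u1,c2,u2):
    a,d=ray(c1,u1);b,e=ray(c2,u2);s=np.linalg.lstsq(np.c_[d,-e],b-a,rcond=None)[0]
    p,q=a+s[0]*d,b+s[1]*e; return (p+q)/2,np.linalg.norm(p-q)
E
python3 - <<'E'
from h import *
for n in('top','side'):
    c=snap(n,n+'1.png');print(n,ray(c,(320,240)),c['camera_matrix'][0,0])
print(sensors.sense())
E
```

```text
top (array([ 0.30753824, -0.03280275,  1.23838858]), array([ 0.16481115, -0.02810245, -0.98628455])) 486.39294183601055
side (array([0.47179232, 0.71113707, 0.86534457]), array([ 0.01439221, -0.71511166, -0.69895271])) 458.2011451178696
{'time': 0.1, 'joint_pos': array([ 1.10058840e+00,  3.13350495e-01,  1.49832444e+00,  3.49332624e-05,
        1.33099911e+00, -2.23366888e-01]), 'qd': array([-0.00018443, -0.00160335, -0.00210535,  0.00138722, -0.00086034,
        0.00079949]), 'joint_efforts': array([ 1.83959484e-03, -4.02814007e+01, -2.52647048e+01,  6.95757126e-02,
        3.41891649e-02, -9.20152206e-05]), 'ee_pos': array([0.12820309, 0.50896138, 0.30225435]), 'tcp_rot': array([ 1.23111528e-01,  9.92392694e-01, -5.02741372e-04, -1.99725190e-04]), 'wrist_force': array([ 0.46773193, -0.20026272,  0.19430159]), 'torque': array([ 0.02500507, -0.05465213,  0.02032032]), 'grasp_force': 0.0, 'gripper_width': 0.08817856497253222}
```

View pics/top1.png

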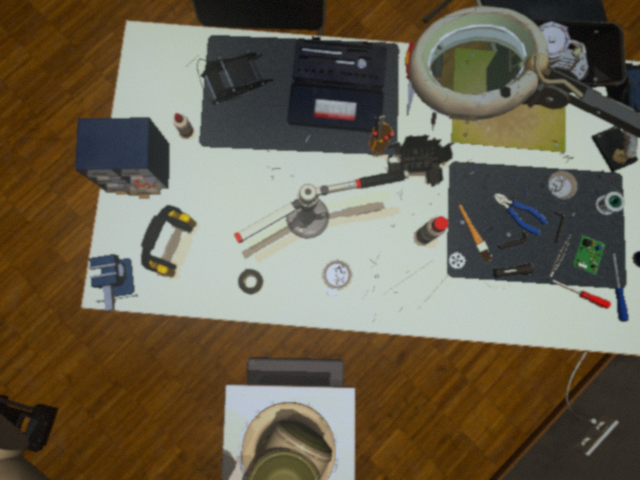

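View pics/side1.png

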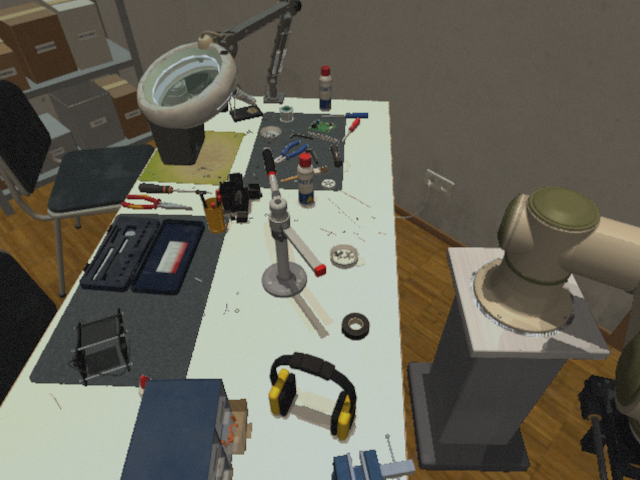

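The top view shows the post at about (308,205), the bar running to its red end at (238,238), the wrench out to about (400,177) and the muffs at (168,240). The side view shows the foot at (285,280), the bar's red end at (319,269), the wrench grip at (270,162) and the crown at (317,367).

Run:
```python
from h import *
T=dict(np.load('top.npz'));S=dict(np.load('side.npz'))
def cen(c,lo,hi,box):
    h=cv2.cvtColor(c['pixels'],cv2.COLOR_RGB2HSV);m=cv2.inRange(h,lo,hi);x0,y0,x1,y1=box
    k=np.zeros_like(m);k[y0:y1,x0:x1]=m[y0:y1,x0:x1];n,l,s,ce=cv2.connectedComponentsWithStats(k)
    i=[j for j in range(1,n) if s[j,4]>12];return [(ce[j].round(1),s[j]) for j in i]
red=((0,120,80),(8,255,255))
rt=cen(T,*red,(225,225,250,250));rs=cen(S,*red,(305,255,335,280));print(rt,rs)
print('red tip',onz(T,rt[0][0],.207),onz(S,rs[0][0],.203),tri(T,rt[0][0],S,rs[0][0]))
print('foot',onz(T,(308,219),.0),onz(S,(285,280),.01))
print('bolt',onz(T,(308,190),.25),tri(T,(308,190),S,(278,200)))
yl=((18,120,100),(35,255,255))
for b,c in(((130,190,210,290),T),((255,350,370,450),S)):print(cen(c,*yl,b))
for n,c,b in(('t',T,(130,140,450,300)),('s',S,(220,130,380,450))):
    x0,y0,x1,y1=b;im=c['pixels'][y0:y1,x0:x1,::-1];k=2.5 if n=='t' else 1.85;cv2.imwrite(f'pics/c{n}.png',cv2.resize(im,None,fx=k,fy=k,interpolation=cv2.INTER_CUBIC))
```

```text
[(array([237.9, 236.9]), array([235, 233,   7,   9,  37], dtype=int32))] [(array([319.9, 269.7]), array([315, 264,  11,  13,  96], dtype=int32))]
red tip [0.48265054 0.11443694 0.207     ] [0.48395941 0.11593662 0.203     ] (array([0.48373975, 0.11511896, 0.20201641]), np.float64(0.00048432499068677665))
foot [ 5.69097029e-01 -3.59313987e-02 -2.22044605e-16] [ 0.57242815 -0.02185035  0.01      ]
bolt [ 0.5782958  -0.03396996  0.25      ] (array([ 0.57612013, -0.03386013,  0.25316948]), np.float64(0.0025307803219865458))
[(array([180. , 216.2]), array([168, 210,  23,  13, 135], dtype=int32)), (array([159.1, 267.4]), array([149, 261,  20,  13, 134], dtype=int32))]
[(array([283.1, 374.4]), array([278, 369,  11,  13,  92], dtype=int32)), (array([275. , 394.2]), array([269, 380,  14,  34, 217], dtype=int32)), (array([346.9, 399.3]), array([344, 395,   6,   8,  30], dtype=int32)), (array([343.7, 419.9]), array([338, 405,  13,  35, 244], dtype=int32))]
```

View pics/ct.png

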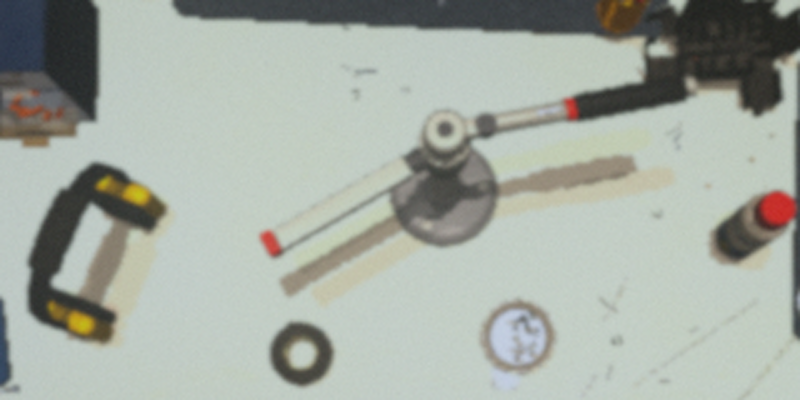

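View pics/cs.png

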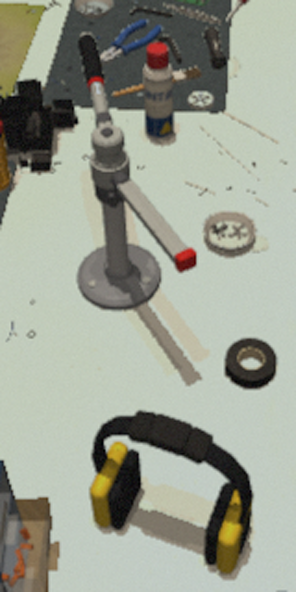

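The crops show the wrench grip from its red ring at (358,183) to its end near (406,175) in the top view, and the same two points at (271,173) and (266,150) in the side view. The crown pad is at about (152,235) top and (311,362) side.

Run:
```python
from h import *
T=dict(np.load('top.npz'));S=dict(np.load('side.npz'))
def t(n,a,b):print(n,*[np.round(x,4) for x in tri(T,a,S,b)])
print('ring z.24',onz(T,(358.4,183.2),.24),onz(S,(271,173),.24));t('ring',(358.4,183.2),(271,173))
print('end',onz(T,(405,175.5),.24),onz(S,(266,150.5),.24))
t('crown',(152,234),(311,362));print(onz(T,(152,234),.189),onz(S,(314,367),.185))
t('cup1',(180,216.2),(279,384));t('cup2',(159.1,267.4),(345,410))
print('box corners z.15',[onz(T,p,.15).round(3) for p in((78,120),(158,120),(168,182),(96,186))])
t('boxcorner nearR',(153,120),(216,382));t('camera',(420,160),(238,192))
for n,p in(('can base',(428,236)),('dish',(338,274)),('tape',(251,281))):print(n,onz(T,p,.01))
# crown: black mask in side/top pad
```

```text
ring z.24 [ 0.59838968 -0.14059115  0.24      ] [ 0.60135002 -0.14597164  0.24      ]
ring [ 0.599  -0.1404  0.2436] 0.0032
end [ 0.61764097 -0.23974624  0.24      ] [ 0.6223169 -0.2374822  0.24     ]
crown [0.492  0.3067 0.1827] 0.0061
[0.48788734 0.30500587 0.189     ] [0.48966594 0.31663373 0.185     ]
cup1 [0.5577 0.281  0.0584] 0.0022
cup2 [0.4312 0.3262 0.0493] 0.004
box corners z.15 [array([0.763, 0.511, 0.15 ]), array([0.768, 0.323, 0.15 ]), array([0.617, 0.29 , 0.15 ]), array([0.604, 0.454, 0.15 ])]
boxcorner nearR [0.6995 0.3273 0.182 ] 0.1017
camera [ 0.7241 -0.3196  0.0441] 0.0069
can base [ 0.5294844  -0.34486104  0.01      ]
dish [ 0.42655742 -0.11491538  0.01      ]
tape [0.40396485 0.104517   0.01      ]
```

```bash
cat >> h.py <<'E'
A=np.array([.577,-.034])
def rows(wps):
    """wps: (x,y,z,yaw_deg of tool y axis) -> rows from the current pose"""
    s=sensors.sense();R=Ro.from_quat(s['tcp_rot']).as_matrix();y0=np.arctan2(R[1,1],R[0,1])
    for x,y,z,w in wps:
        d=R.T@(np.array([x,y,z])-s['ee_pos'])*100;t=(y0-np.radians(w)+np.pi)%(2*np.pi)-np.pi
        print([[round(float(v),1) for v in d],round(float(t),2)],end=',')
    print('\nnow',s['ee_pos'].round(4),np.degrees(y0).round(1),'F',s['wrist_force'].round(1),'t',round(s['time'],2),s['gripper_width'])
def polar(r,deg,off=0):
    "point at radius r along direction deg, shifted off clockwise-tangentially"
    a=np.radians(deg);return A+r*np.array([np.cos(a),np.sin(a)])+off*np.array([np.sin(a),-np.cos(a)])
E
python3 -c "
from h import *
rows([(*polar(.13,122,-.06),.3,32),(*polar(.13,122,-.06),.255,32)])"
```

```text
[[-43.3, -37.0, 0.3], 0.77],[[-43.3, -37.0, 4.8], 0.77],
now [0.1282 0.509  0.3023] 75.9 F [ 0.5 -0.2  0.2] t 0.1 0.08817856497253222
```

>>> {"method": "drive_tool", "body": {"steps": [[[-43.3,-37.0,0],0.77],[[-43.3,-37.0,0],0.77],[[-43.3,-37.0,0],0.77],[[-43.3,-37.0,0],0.77],[[-43.3,-37.0,0],0.77],[[-43.3,-37.0,0],0.77],[[-43.3,-37.0,0],0.77],[[-43.3,-37.0,0],0.77],[[-43.3,-37.0,0],0.77],[[-43.3,-37.0,0],0.77],[[-43.3,-37.0,0],0.77],[[-43.3,-37.0,0],0.77]], "jaw": 1}}

```text
time: 1.3
ee_pos: [0.4593, 0.0413, 0.3023]
tcp_rot: [0.488, 0.873, -0.0, -0.0]
wrist_force: [-0.9, 0.8, -0.4]
gripper_width: 0.0001
grasp_force: 0.0
```

>>> {"method": "drive_tool", "body": {"steps": [[[0,0,0],0],[[0,0,0],0],[[0,0,0],0]]}}

```text
time: 1.6
ee_pos: [0.4572, 0.0455, 0.3027]
tcp_rot: [0.486, 0.874, 0.0, -0.0]
wrist_force: [-0.1, 1.4, -0.2]
gripper_width: 0.0005
grasp_force: 0.0
```

```bash
python3 -c "
from h import *
rows([(*polar(.13,122,-.06),.255,32)]+[(*polar(.13,a,-.024),.255,a-90) for a in (122,116,110,104,98,92,88,84)])"
```

```text
[[-0.1, -0.0, 4.8], -0.0],[[-0.1, 3.6, 4.8], -0.0],[[0.1, 4.9, 4.8], 0.1],[[0.1, 6.3, 4.8], 0.21],[[0.0, 7.7, 4.8], 0.31],[[-0.2, 9.0, 4.8], 0.42],[[-0.6, 10.4, 4.8], 0.52],[[-0.9, 11.2, 4.8], 0.59],[[-1.3, 12.1, 4.8], 0.66],
now [0.4572 0.0455 0.3027] 31.8 F [-0.1  1.4 -0.2] t 1.6 0.0005028881038780326
```

>>> {"method": "drive_tool", "body": {"steps": [[[0,0,4.8],0],[[0,0,4.8],0],[[0,1.8,4.8],0],[[0,3.6,4.8],0],[[0.1,4.9,4.8],0.1],[[0.1,6.3,4.8],0.21],[[0,7.7,4.8],0.31],[[-0.2,9.0,4.8],0.42],[[-0.6,10.4,4.8],0.52]]}}

```text
time: 2.5
ee_pos: [0.5491, 0.0951, 0.2564]
tcp_rot: [0.696, 0.718, -0.001, -0.0]
wrist_force: [-3.8, -2.7, 0.9]
gripper_width: 0.0002
grasp_force: 2.0
```

```bash
python3 -c "
from h import *
snap('top','t2.png')
rows([(*polar(.13,a,-.024),.255,a-90) for a in (92,90,88,86,84,82,80,78,76,74,72,70)])"
```

```text
[[-0.0, -0.2, 0.1], -0.01],[[0.1, 0.2, 0.1], 0.03],[[0.1, 0.7, 0.1], 0.06],[[0.2, 1.2, 0.1], 0.1],[[0.2, 1.6, 0.1], 0.13],[[0.2, 2.1, 0.1], 0.17],[[0.2, 2.5, 0.1], 0.2],[[0.2, 3.0, 0.1], 0.24],[[0.2, 3.5, 0.1], 0.27],[[0.1, 3.9, 0.1], 0.31],[[0.1, 4.4, 0.1], 0.34],[[-0.0, 4.8, 0.1], 0.38],
now [0.5506 0.0954 0.2563] 1.5 F [-1.9  0.7  0.3] t 2.55 0.0001965376220337469
```

View pics/t2.png

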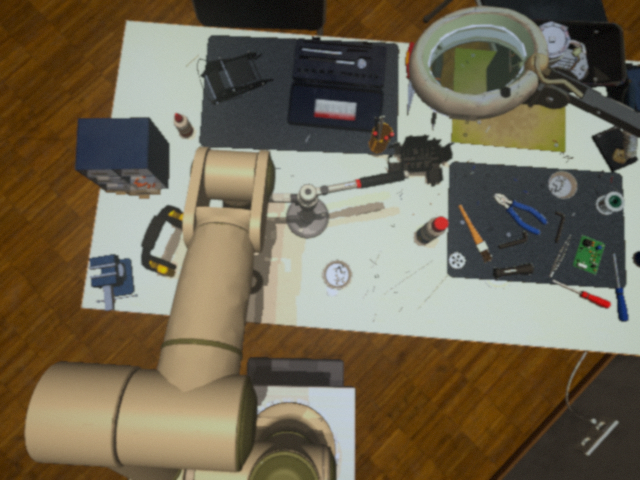

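The top view shows the wrist covering the bar near (230,190), with the wrench and the rest unmoved. I'll push on gently and watch the force.

>>> {"method": "drive_tool", "body": {"steps": [[[0.1,0.2,0],0.03],[[0.1,0.7,0],0.06],[[0.2,1.2,0],0.1],[[0.2,1.6,0],0.13]]}}

```text
time: 2.95
ee_pos: [0.5647, 0.0975, 0.2562]
tcp_rot: [0.74, 0.673, -0.0, -0.0]
wrist_force: [-3.2, 2.1, 1.4]
gripper_width: 0.0003
grasp_force: 1.8
```

>>> {"method": "drive_tool", "body": {"steps": [[[0,0.4,0],0.03],[[0,0.8,0],0.06]]}}

```text
time: 3.15
ee_pos: [0.5719, 0.0971, 0.2557]
tcp_rot: [0.76, 0.65, -0.001, -0.002]
wrist_force: [-28.7, 7.2, 17.0]
gripper_width: 0.0003
grasp_force: 16.1
```

>>> {"method": "drive_tool", "body": {"steps": [[[0,0.4,0],0.03],[[0,0.8,0],0.06]]}}

```text
time: 3.35
ee_pos: [0.5739, 0.0977, 0.2557]
tcp_rot: [0.778, 0.628, -0.009, -0.01]
wrist_force: [-75.8, 14.4, 37.8]
gripper_width: 0.0001
grasp_force: 40.6
```

>>> {"method": "drive_tool", "body": {"steps": [[[0,-2,0],0],[[0,-4,0],0],[[0,-6,0],0],[[0,-9,-4],0],[[0,-9,-6],0],[[0,-9,-6],0]]}}

```text
time: 3.95
ee_pos: [0.4936, 0.1142, 0.3183]
tcp_rot: [0.779, 0.627, 0.003, 0.002]
wrist_force: [-0.5, -0.7, 0.1]
gripper_width: 0.0007
grasp_force: 0.0
```

Run:
```python
from h import *
S=snap('side')
h=cv2.cvtColor(S['pixels'],cv2.COLOR_RGB2HSV);m=cv2.inRange(h,(0,120,80),(8,255,255))
n,l,s,ce=cv2.connectedComponentsWithStats(m)
for j in range(1,n):
  if s[j,4]>20:
    p=onz(S,ce[j],.203);print(ce[j].round(1),s[j,4],p.round(4),np.linalg.norm(p[:2]-A).round(3),np.degrees(np.arctan2(*(p[:2]-A)[::-1])).round(1))
rows([])
cv2.imwrite('pics/s2.png',S['pixels'][:,:,::-1])
```

```text
[324.7  70.3] 66 [ 0.4863 -0.7695  0.203 ] 0.741 -97.0
[270.6 173.1] 25 [ 0.6099 -0.1963  0.203 ] 0.166 -78.6
[217.9 194.5] 34 [ 0.7231 -0.1113  0.203 ] 0.165 -27.9
[145.9 200.7] 150 [ 0.8819 -0.0857  0.203 ] 0.309 -9.6
[125.8 203.8] 34 [ 0.9238 -0.0741  0.203 ] 0.349 -6.6
[178.8 258.6] 85 [0.7645 0.0921 0.203 ] 0.226 33.9
[257.2 278.3] 99 [0.6029 0.1404 0.203 ] 0.176 81.5
[142.7 380.4] 57 [0.7588 0.356  0.203 ] 0.43 65.0

now [0.4935 0.114  0.3161] -12.4 F [-0.1  0.1 -0. ] t 4.0 0.0005755356191328534
```

View pics/s2.png

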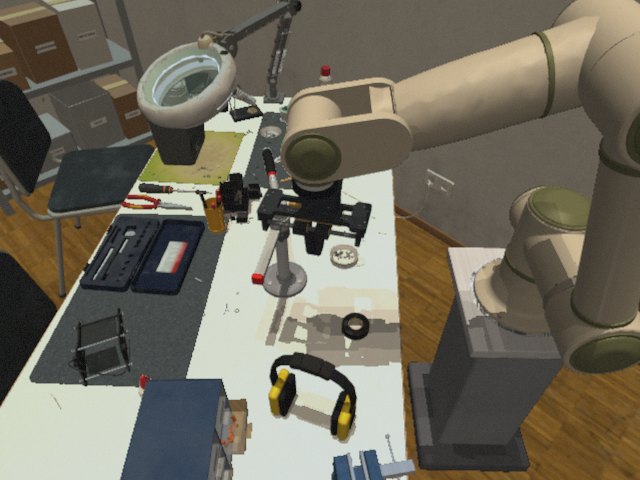

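The side view shows the bar's red end at (257,278), i.e. 81.5°, so it has swung 0.71 rad and is against its stop. The wrench and the other objects are unmoved.

```bash
python3 -c "
from h import *
T=dict(np.load('top.npz'));S=dict(np.load('side.npz'))
print('lamp',tri(T,(478,65),S,(188,85)),tri(T,(490,116),S,(237,70)))
p=polar(.16,-78.5,-.05)
rows([(.5,.1,.37,-12),(*p,.37,-78.5),(*p,.285,-78.5)])"
```

```text
lamp (array([ 0.81913186, -0.36642024,  0.34197867]), np.float64(0.0037138708531859036)) (array([ 0.69426026, -0.37129432,  0.37959151]), np.float64(0.0016089145152867325))
[[-1.2, 0.9, -5.4], -0.01],[[-25.3, 22.4, -5.3], 1.15],[[-25.3, 22.4, 3.2], 1.15],
now [0.4935 0.114  0.3161] -12.4 F [-0.1  0.1 -0. ] t 4.0 0.0005755356191328534
```

```bash
python3 -c "
from h import *
p=polar(.16,-78.5,-.055)
rows([(.5,.1,.37,0),(*p,.37,11.5),(*p,.285,11.5)])"
```

```text
[[-1.2, 0.9, -5.4], -0.22],[[-25.1, 22.8, -5.3], -0.42],[[-25.1, 22.8, 3.2], -0.42],
now [0.4935 0.114  0.3161] -12.4 F [-0.1  0.1 -0. ] t 4.0 0.0005755356191328534
```

>>> {"method": "drive_tool", "body": {"steps": [[[-1,1,-5.4],-0.1],[[-1,1,-5.4],-0.2],[[-25,22.8,-5.4],-0.42],[[-25,22.8,-5.4],-0.42],[[-25,22.8,-5.4],-0.42],[[-25,22.8,-5.4],-0.42],[[-25,22.8,-5.4],-0.42],[[-25,22.8,-5.4],-0.42],[[-25,22.8,-5.4],-0.42],[[-25,22.8,-5.4],-0.42],[[-25,22.8,-5.4],-0.42],[[-25,22.8,-5.4],-0.42]]}}

```text
time: 5.2
ee_pos: [0.6623, -0.1781, 0.3684]
tcp_rot: [0.631, 0.776, -0.0, -0.0]
wrist_force: [-0.3, 0.0, 0.7]
gripper_width: 0.0008
grasp_force: 0.0
```

```bash
python3 -c "
from h import *
p=polar(.16,-78.5,-.055)
rows([(*p,.285,11.5)])
snap('side','s3.png')"
```

```text
[[-0.2, 0.0, 8.3], 0.0],
now [ 0.6623 -0.1781  0.3684] 11.7 F [-0.3  0.   0.7] t 5.2 0.0008107042897546107
```

View pics/s3.png

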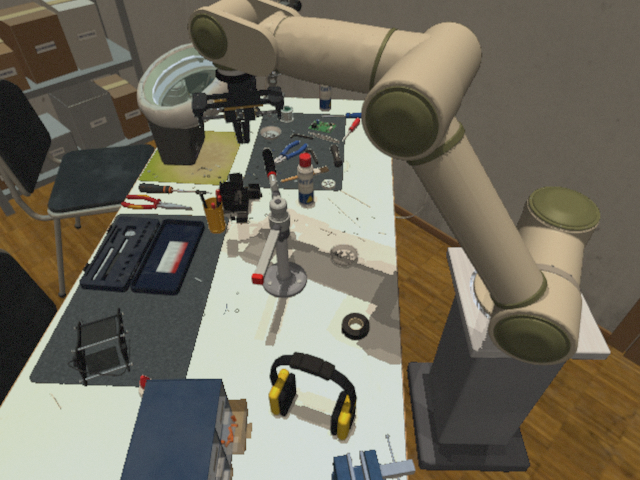

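The gripper is at (240,110), on the far side of the wrench grip at (268,162) and clear of the lamp. I'll lower it and sweep.

>>> {"method": "drive_tool", "body": {"steps": [[[0,0,4],0],[[0,0,8.3],0],[[0,0,8.3],0],[[0,0,8.3],0]]}}

```text
time: 5.65
ee_pos: [0.6625, -0.1785, 0.2874]
tcp_rot: [0.631, 0.776, 0.0, 0.0]
wrist_force: [-1.0, 0.2, -0.1]
gripper_width: 0.0003
grasp_force: 0.0
```

```bash
python3 -c "
from h import *
rows([(*polar(.16,a,-.030),.285,a+90) for a in (-78.5,-82,-86,-90,-94,-98,-102,-106,-110,-114)])"
```

```text
[[-0.1, -2.5, 0.2], 0.0],[[-0.3, -3.5, 0.2], 0.07],[[-0.4, -4.6, 0.2], 0.14],[[-0.4, -5.7, 0.2], 0.2],[[-0.3, -6.9, 0.2], 0.27],[[-0.2, -8.0, 0.2], 0.34],[[0.0, -9.1, 0.2], 0.41],[[0.3, -10.2, 0.2], 0.48],[[0.7, -11.3, 0.2], 0.55],[[1.1, -12.3, 0.2], 0.62],
now [ 0.6625 -0.1785  0.2874] 11.7 F [-1.   0.2 -0.1] t 5.65 0.00033141831325573064
```

>>> {"method": "drive_tool", "body": {"steps": [[[-0.1,-1.2,0.2],0],[[-0.1,-2.5,0.2],0],[[-0.3,-3.5,0.2],0.07],[[-0.4,-4.6,0.2],0.14],[[-0.4,-5.7,0.2],0.2],[[-0.3,-6.9,0.2],0.27],[[-0.2,-8.0,0.2],0.34],[[0,-9.1,0.2],0.41],[[0.3,-10.2,0.2],0.48]]}}

```text
time: 6.55
ee_pos: [0.5628, -0.1971, 0.2875]
tcp_rot: [0.798, 0.602, 0.002, 0.004]
wrist_force: [4.4, -0.8, -1.2]
gripper_width: 0.0003
grasp_force: 2.4
```

Run:
```python
from h import *
S=snap('side')
h=cv2.cvtColor(S['pixels'],cv2.COLOR_RGB2HSV);m=cv2.inRange(h,(0,120,80),(8,255,255))
n,l,s,ce=cv2.connectedComponentsWithStats(m)
for j in range(1,n):
  if s[j,4]>8:
    p=onz(S,ce[j],.243);r=np.linalg.norm(p[:2]-A)
    if r<.2: print(ce[j].round(1),s[j,4],p.round(4),r.round(3),np.degrees(np.arctan2(*(p[:2]-A)[::-1])).round(1))
rows([(*polar(.16,a,-.03),.285,a+90) for a in (-106,-108,-110,-112,-114,-116,-118,-120,-122,-124,-126)])
```

```text
[307.7 164.1] 15 [ 0.5184 -0.1783  0.243 ] 0.156 -112.1
[294.1 173.8] 26 [ 0.5479 -0.1397  0.243 ] 0.11 -105.4
[218.  195.2] 31 [ 0.7073 -0.0592  0.243 ] 0.133 -10.9
[212.7 205. ] 19 [ 0.7126 -0.0264  0.243 ] 0.136 3.2
[[0.1, -0.0, 0.3], -0.0],[[-0.0, -0.6, 0.2], 0.03],[[-0.1, -1.1, 0.2], 0.07],[[-0.1, -1.7, 0.2], 0.1],[[-0.2, -2.3, 0.2], 0.14],[[-0.2, -2.8, 0.2], 0.17],[[-0.2, -3.4, 0.2], 0.21],[[-0.2, -4.0, 0.2], 0.24],[[-0.1, -4.6, 0.2], 0.28],[[-0.1, -5.1, 0.2], 0.31],[[0.0, -5.7, 0.2], 0.35],
now [ 0.5617 -0.197   0.2875] -16.2 F [ 1.8 -0.6 -0.4] t 6.6 0.0005212242470040992
```

>>> {"method": "drive_tool", "body": {"steps": [[[0,-0.6,0.2],0.03],[[-0.1,-1.1,0.2],0.07],[[-0.1,-1.7,0.2],0.1],[[-0.2,-2.3,0.2],0.14],[[-0.2,-2.8,0.2],0.17]]}}

```text
time: 7.1
ee_pos: [0.5353, -0.1917, 0.2846]
tcp_rot: [0.846, 0.533, 0.001, 0.003]
wrist_force: [3.2, -3.6, 3.6]
gripper_width: 0.0003
grasp_force: 2.7
```

>>> {"method": "drive_tool", "body": {"steps": [[[0,-0.2,0],0.02],[[0,-0.4,0],0.03]]}}

```text
time: 7.3
ee_pos: [0.5314, -0.1899, 0.2836]
tcp_rot: [0.854, 0.52, 0.001, 0.002]
wrist_force: [4.4, -3.9, 3.2]
gripper_width: 0.0004
grasp_force: 2.6
```

>>> {"method": "drive_tool", "body": {"steps": [[[0,-0.2,0],0.02],[[0,-0.4,0],0.03]]}}

```text
time: 7.5
ee_pos: [0.5278, -0.1882, 0.2833]
tcp_rot: [0.862, 0.508, 0.0, 0.002]
wrist_force: [2.8, -5.4, 2.4]
gripper_width: 0.0005
grasp_force: 2.7
```

>>> {"method": "drive_tool", "body": {"steps": [[[0,-0.2,0],0.02],[[0,-0.4,0],0.03]]}}

```text
time: 7.7
ee_pos: [0.5242, -0.1864, 0.2832]
tcp_rot: [0.869, 0.495, 0.0, 0.002]
wrist_force: [3.2, -5.3, 3.3]
gripper_width: 0.0004
grasp_force: 2.6
```

>>> {"method": "drive_tool", "body": {"steps": [[[0,-0.2,0],0.02],[[0,-0.4,0],0.03]]}}

```text
time: 7.9
ee_pos: [0.5207, -0.1844, 0.2831]
tcp_rot: [0.876, 0.481, 0.0, 0.002]
wrist_force: [2.5, -5.4, 2.4]
gripper_width: 0.0007
grasp_force: 2.6
```

```bash
python3 -c "
from h import *
rows([(*polar(.16,a,-.03),.285,a+90) for a in (-120,-122,-124,-126,-128,-130,-132,-134,-136)])"
```

```text
[[-0.1, 0.4, -0.2], -0.04],[[-0.3, -0.2, -0.2], -0.01],[[-0.4, -0.8, -0.2], 0.03],[[-0.4, -1.3, -0.2], 0.06],[[-0.5, -1.9, -0.2], 0.1],[[-0.5, -2.4, -0.2], 0.13],[[-0.6, -3.0, -0.2], 0.17],[[-0.6, -3.6, -0.2], 0.2],[[-0.5, -4.2, -0.2], 0.24],
now [ 0.5207 -0.1844  0.2831] -32.4 F [ 2.5 -5.4  2.4] t 7.9 0.0006561933744353801
```

>>> {"method": "drive_tool", "body": {"steps": [[[-0.1,-0.2,-0.1],0.02],[[-0.1,-0.4,-0.1],0.03]]}}

```text
time: 8.1
ee_pos: [0.5168, -0.1829, 0.2838]
tcp_rot: [0.884, 0.468, 0.0, 0.001]
wrist_force: [2.8, -6.0, 0.2]
gripper_width: 0.0004
grasp_force: 2.5
```

>>> {"method": "drive_tool", "body": {"steps": [[[-0.1,-0.2,-0.1],0.02],[[-0.1,-0.4,-0.1],0.03]]}}

```text
time: 8.3
ee_pos: [0.5128, -0.1814, 0.2845]
tcp_rot: [0.89, 0.455, 0.0, 0.001]
wrist_force: [1.0, -5.2, -0.6]
gripper_width: 0.0004
grasp_force: 2.4
```

>>> {"method": "drive_tool", "body": {"steps": [[[-0.1,-0.2,0],0.02],[[-0.1,-0.4,0],0.03]]}}

```text
time: 8.5
ee_pos: [0.5089, -0.1797, 0.2843]
tcp_rot: [0.897, 0.442, 0.0, 0.001]
wrist_force: [2.2, -6.4, -0.7]
gripper_width: 0.0003
grasp_force: 2.5
```

>>> {"method": "drive_tool", "body": {"steps": [[[0,-0.2,0],0.02],[[-0.1,-0.4,0],0.03]]}}

```text
time: 8.7
ee_pos: [0.5052, -0.1779, 0.2843]
tcp_rot: [0.904, 0.428, 0.0, 0.001]
wrist_force: [4.9, -2.7, -1.7]
gripper_width: 0.0005
grasp_force: 2.3
```

>>> {"method": "drive_tool", "body": {"steps": [[[0,-0.2,0],0.02],[[-0.1,-0.4,0],0.03]]}}

```text
time: 8.9
ee_pos: [0.5014, -0.1761, 0.2842]
tcp_rot: [0.91, 0.414, 0.0, 0.001]
wrist_force: [5.9, -2.0, -1.3]
gripper_width: 0.0003
grasp_force: 2.3
```

>>> {"method": "drive_tool", "body": {"steps": [[[0,-0.2,0],0.02],[[-0.1,-0.4,0],0.03]]}}

```text
time: 9.1
ee_pos: [0.4977, -0.1741, 0.2841]
tcp_rot: [0.916, 0.4, 0.0, 0.0]
wrist_force: [5.3, -2.8, -1.2]
gripper_width: 0.0004
grasp_force: 2.7
```

>>> {"method": "drive_tool", "body": {"steps": [[[0,-0.2,0],0.02],[[-0.1,-0.4,0],0.03]]}}

```text
time: 9.3
ee_pos: [0.4948, -0.1727, 0.2845]
tcp_rot: [0.922, 0.387, 0.001, 0.002]
wrist_force: [11.8, -7.0, -1.3]
gripper_width: 0.0003
grasp_force: 6.6
```

>>> {"method": "drive_tool", "body": {"steps": [[[0,-0.2,0],0.02],[[-0.1,-0.4,0],0.03]]}}

```text
time: 9.5
ee_pos: [0.4915, -0.1709, 0.2847]
tcp_rot: [0.928, 0.373, 0.002, 0.002]
wrist_force: [11.2, -7.2, -1.3]
gripper_width: 0.0008
grasp_force: 6.6
```

```bash
cat > w.py <<'E'
from h import *
S=snap('side')
h=cv2.cvtColor(S['pixels'],cv2.COLOR_RGB2HSV);m=cv2.inRange(h,(0,120,80),(8,255,255))
n,l,s,ce=cv2.connectedComponentsWithStats(m)
for j in range(1,n):
  if s[j,4]>8:
    p=onz(S,ce[j],.243);r=np.linalg.norm(p[:2]-A)
    if r<.25: print(ce[j].round(1),s[j,4],p.round(4),r.round(3),np.degrees(np.arctan2(*(p[:2]-A)[::-1])).round(1))
rows([(*polar(.16,a,-.03),.285,a+90) for a in (-132,-134,-136,-138)])
E
python3 w.py
```

```text
[304.4 158.9] 121 [ 0.527  -0.1994  0.243 ] 0.173 -106.8
[313.8 181.4] 29 [ 0.5023 -0.1122  0.243 ] 0.108 -133.7
[217.9 195. ] 33 [ 0.7075 -0.06    0.243 ] 0.133 -11.2
[212.6 204.9] 18 [ 0.7129 -0.0268  0.243 ] 0.136 3.1
[178.8 258.6] 87 [0.747  0.1295 0.243 ] 0.236 43.9
[257.1 278.2] 95 [0.5952 0.1747 0.243 ] 0.209 85.0
[[-0.1, 0.2, -0.0], -0.07],[[-0.2, -0.3, -0.0], -0.04],[[-0.3, -0.9, -0.0], -0.0],[[-0.4, -1.4, -0.0], 0.03],
now [ 0.4912 -0.1707  0.2846] -46.3 F [10.9 -8.3 -1. ] t 9.55 0.0005732751541873411
```

>>> {"method": "drive_tool", "body": {"steps": [[[0,-0.2,0],0.01],[[0,-0.3,0],0.02]]}}

```text
time: 9.75
ee_pos: [0.489, -0.1691, 0.2846]
tcp_rot: [0.932, 0.363, 0.001, 0.003]
wrist_force: [6.8, -12.1, -1.0]
gripper_width: -0.0003
grasp_force: 6.3
```

>>> {"method": "drive_tool", "body": {"steps": [[[0,-0.2,0],0.01],[[0,-0.3,0],0.02]]}}

```text
time: 9.95
ee_pos: [0.4866, -0.1673, 0.2845]
tcp_rot: [0.935, 0.354, 0.0, 0.003]
wrist_force: [4.2, -15.0, -1.9]
gripper_width: 0.0004
grasp_force: 6.1
```

```bash
python3 w.py; python3 -c "
import numpy as np,cv2
S=np.load('side.npz')['pixels'][140:240,250:350,::-1]
cv2.imwrite('pics/w1.png',cv2.resize(S,None,fx=6,fy=6,interpolation=cv2.INTER_CUBIC))"
```

```text
[304.4 158.9] 120 [ 0.527  -0.1996  0.243 ] 0.173 -106.8
[314.9 182.1] 27 [ 0.4998 -0.1097  0.243 ] 0.108 -135.6
[218.1 195. ] 35 [ 0.7071 -0.0601  0.243 ] 0.133 -11.3
[212.7 205.2] 18 [ 0.7125 -0.0257  0.243 ] 0.136 3.5
[179.  258.4] 89 [0.7468 0.1289 0.243 ] 0.235 43.8
[257.2 278.3] 99 [0.5951 0.1749 0.243 ] 0.21 85.1
[[0.1, 0.8, -0.0], -0.11],[[-0.1, 0.3, -0.1], -0.08],[[-0.2, -0.3, -0.1], -0.04],[[-0.4, -0.8, -0.1], -0.01],
now [ 0.4864 -0.1672  0.2845] -48.6 F [  3.  -13.   -1.2] t 10.0 0.0005419541556819018
```

View pics/w1.png

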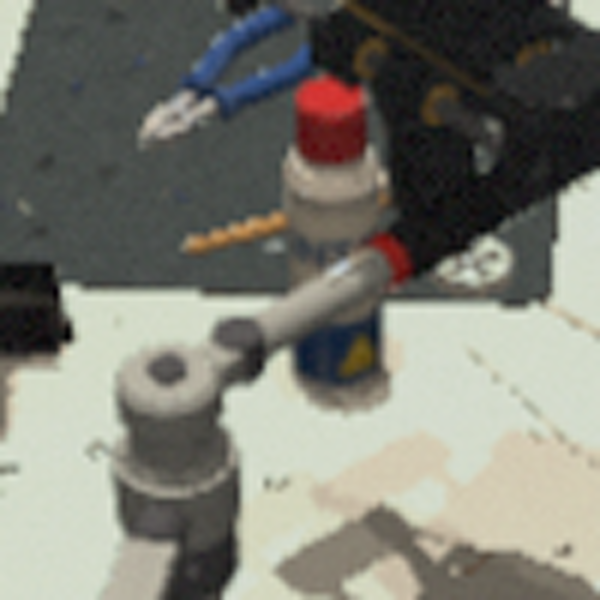

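The crop shows the head at (168,367), the joint at (240,338) and the ring at (393,256). The force has stayed flat at about 13.5 N over the last 9–10 mm of travel, about 0.075 rad of break-over. I'll go 2–3 mm more to be sure it has clicked, well short of 0.2, then let go.

>>> {"method": "drive_tool", "body": {"steps": [[[0,-0.2,0],-0.03],[[0,-0.3,0],-0.05]]}}

```text
time: 10.2
ee_pos: [0.4846, -0.1649, 0.2845]
tcp_rot: [0.926, 0.378, 0.0, 0.002]
wrist_force: [4.9, -12.1, -1.8]
gripper_width: 0.0002
grasp_force: 5.9
```

```bash
python3 w.py
```

```text
[304.1 159.1] 114 [ 0.5277 -0.1984  0.243 ] 0.172 -106.7
[315.2 182.3] 24 [ 0.499  -0.1091  0.243 ] 0.108 -136.1
[218.  195.2] 34 [ 0.7072 -0.0593  0.243 ] 0.133 -11.0
[212.6 205.1] 19 [ 0.7127 -0.0261  0.243 ] 0.136 3.4
[178.9 258.5] 91 [0.7468 0.1291 0.243 ] 0.235 43.9
[257.3 278.3] 100 [0.5949 0.1749 0.243 ] 0.21 85.1
[[-0.0, 1.1, -0.1], -0.06],[[-0.2, 0.6, -0.1], -0.03],[[-0.3, 0.0, -0.1], 0.01],[[-0.4, -0.5, -0.1], 0.04],
now [ 0.4845 -0.1647  0.2844] -45.5 F [  4.5 -12.4  -1.5] t 10.25 0.00032190193437264293
```

The force is falling, 13.5 → 12 N, so it has clicked. I'll let go.

>>> {"method": "drive_tool", "body": {"steps": [[[0,0.6,0],0],[[0,1.2,0],0],[[0,2.0,0],0],[[0,3.5,0],0],[[0,5,0],0],[[0,5,-4],0],[[0,5,-8],0],[[0,5,-8.5],0],[[0,5,-8.5],0]]}}

```text
time: 11.15
ee_pos: [0.5191, -0.1988, 0.3694]
tcp_rot: [0.926, 0.378, 0.0, 0.0]
wrist_force: [-0.5, -0.2, -0.8]
gripper_width: 0.0008
grasp_force: 0.0
```

```bash
python3 w.py
```

```text
[304.2 158.7] 116 [ 0.5275 -0.2002  0.243 ] 0.173 -106.6
[312.3 180.1] 22 [ 0.5057 -0.1172  0.243 ] 0.11 -130.6
[217.1 191.3] 11 [ 0.7116 -0.0728  0.243 ] 0.14 -16.1
[218.5 196.9] 18 [ 0.7051 -0.0536  0.243 ] 0.13 -8.7
[212.5 204.8] 17 [ 0.7131 -0.027   0.243 ] 0.136 3.0
[178.8 258.6] 85 [0.7469 0.1294 0.243 ] 0.236 43.9
[257.3 278.3] 100 [0.5949 0.1749 0.243 ] 0.21 85.1
[[-0.1, -3.7, 8.3], -0.06],[[-0.2, -4.2, 8.3], -0.03],[[-0.3, -4.8, 8.3], 0.01],[[-0.4, -5.4, 8.3], 0.04],
now [ 0.5189 -0.1988  0.368 ] -45.6 F [-0.4 -0.6 -0.9] t 11.2 0.0002992732053423036
```

The ring sprang back by 10.5 mm, about 0.14 rad of break-over, so it clicked and was not overpulled. Now the ear defenders.

```bash
python3 -c "
from h import *
rows([(.492,.305,.34,70.4)])"
```

```text
[[33.3, -37.9, 2.9], -2.02],
now [ 0.5189 -0.1988  0.368 ] -45.6 F [-0.4 -0.6 -0.9] t 11.2 0.0002992732053423036
```

>>> {"method": "drive_tool", "body": {"steps": [[[33.3,-37.9,0],-2.02],[[33.3,-37.9,0],-2.02],[[33.3,-37.9,0],-2.02],[[33.3,-37.9,0],-2.02],[[33.3,-37.9,0],-2.02],[[33.3,-37.9,0],-2.02],[[33.3,-37.9,0],-2.02],[[33.3,-37.9,0],-2.02],[[33.3,-37.9,0],-2.02],[[33.3,-37.9,2.9],-2.02],[[33.3,-37.9,2.9],-2.02],[[33.3,-37.9,2.9],-2.02]], "jaw": 0}}

```text
time: 12.4
ee_pos: [0.4907, 0.3065, 0.3362]
tcp_rot: [0.275, 0.961, -0.002, -0.003]
wrist_force: [0.0, -0.0, -0.3]
gripper_width: 0.0883
grasp_force: 0.0
```

>>> {"method": "drive_tool", "body": {"steps": [[[0,0,0],-0.15],[[0,0,0],-0.3],[[0,0,0],-0.3],[[0,0,0],-0.3]]}}

```text
time: 12.8
ee_pos: [0.4918, 0.3046, 0.3386]
tcp_rot: [0.135, 0.991, -0.001, -0.001]
wrist_force: [0.6, 0.8, 0.5]
gripper_width: 0.0882
grasp_force: 0.0
```

```bash
python3 -c "
from h import *
rows([(.492,.305,.238,70.4)])
snap('side','s4.png')"
```

```text
[[-0.0, 0.1, 10.1], 0.07],
now [0.4918 0.3046 0.3386] 74.5 F [0.6 0.8 0.5] t 12.8 0.08817629955724827
```

View pics/s4.png

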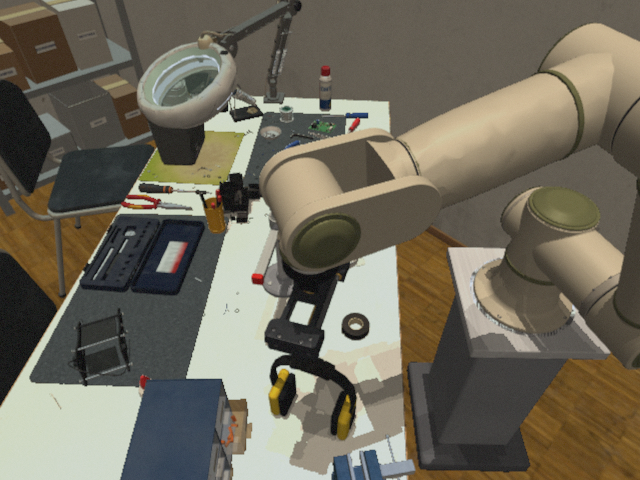

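The side view shows the open gripper above the ear defenders, its near finger at about (295,335) in front of the crown at (310,365).

>>> {"method": "drive_tool", "body": {"steps": [[[0,0,3],0.07],[[0,0,6],0.07],[[0,0,8],0.07],[[0,0,10.1],0.07],[[0,0,10.1],0.07]]}}

```text
time: 13.35
ee_pos: [0.4911, 0.3043, 0.2359]
tcp_rot: [0.169, 0.986, -0.001, -0.002]
wrist_force: [0.0, -0.7, 0.4]
gripper_width: 0.0879
grasp_force: 0.0
```

>>> {"method": "drive_tool", "body": {"steps": [[[0,0,0],0],[[0,0,0],0],[[0,0,0],0],[[0,0,0],0],[[0,0,0],0],[[0,0,0],0]], "jaw": 1}}

```text
time: 13.95
ee_pos: [0.492, 0.3047, 0.2389]
tcp_rot: [0.168, 0.986, 0.0, 0.0]
wrist_force: [-0.3, -1.0, 0.2]
gripper_width: 0.0425
grasp_force: 0.0
```

>>> {"method": "drive_tool", "body": {"steps": [[[0,0,0],0],[[0,0,0],0],[[0,0,0],0],[[0,0,0],0],[[0,0,0],0]]}}

```text
time: 14.45
ee_pos: [0.492, 0.3047, 0.2387]
tcp_rot: [0.168, 0.986, 0.0, -0.0]
wrist_force: [0.3, -0.5, 0.8]
gripper_width: 0.0276
grasp_force: 29.9
```

>>> {"method": "drive_tool", "body": {"steps": [[[0,0,-1],0],[[0,0,-3],0],[[0,0,-5],0]]}}

```text
time: 14.75
ee_pos: [0.4919, 0.3046, 0.2896]
tcp_rot: [0.168, 0.986, -0.0, -0.0]
wrist_force: [0.4, -0.9, -3.1]
gripper_width: 0.0275
grasp_force: 29.9
```

Run:
```python
from h import *
for n,b in(('side',(255,250,390,470)),('top',(100,130,260,300))):
    c=snap(n);h=cv2.cvtColor(c['pixels'],cv2.COLOR_RGB2HSV);m=cv2.inRange(h,(18,120,100),(35,255,255))
    k,l,s,ce=cv2.connectedComponentsWithStats(m)
    print(n,[(ce[j].round(1).tolist(),int(s[j,4])) for j in range(1,k) if s[j,4]>20 and b[0]<ce[j][0]<b[2] and b[1]<ce[j][1]<b[3]])
rows([(.492,.305,.45,70),(*polar(.12,81.5),.49,81.5)])
```

```text
side [([273.3, 383.3], 280), ([345.7, 404.9], 379)]
top [([174.7, 210.7], 141), ([157.0, 267.2], 69)]
[[-0.0, 0.0, -15.8], 0.01],[[-17.0, -17.3, -19.8], -0.19],
now [0.4926 0.3049 0.2916] 70.7 F [-0.4 -0.8 -2. ] t 14.85 0.027522231885978715
```

Grasped at 27.6 mm, and the cups have lifted with the crown. I'll raise it and carry it over the bar.

>>> {"method": "drive_tool", "body": {"steps": [[[0,0,-4],0],[[0,0,-8],0],[[0,0,-12],0],[[0,0,-16],0],[[0,0,-18.8],-0.05],[[0,0,-18.8],-0.19],[[0,0,-18.8],-0.19],[[0,0,-18.8],-0.19]]}}

```text
time: 15.65
ee_pos: [0.4921, 0.3047, 0.4754]
tcp_rot: [0.075, 0.997, -0.001, -0.001]
wrist_force: [-0.5, -0.1, -2.6]
gripper_width: 0.0276
grasp_force: 29.9
```

```bash
python3 -c "
from h import *
rows([(*polar(.12,81.5),.48,81.5)])"
```

```text
[[-13.4, -20.2, -0.5], -0.0],
now [0.4921 0.3047 0.4754] 81.4 F [-0.5 -0.1 -2.6] t 15.65 0.02764661590862879
```

>>> {"method": "drive_tool", "body": {"steps": [[[-1.5,-2.2,-0.5],0],[[-4,-6,-0.5],0],[[-6.5,-10,-0.5],0],[[-9,-14,-0.5],0],[[-11,-17,-0.5],0],[[-12.5,-19,-0.5],0],[[-13.4,-20.2,-0.5],0],[[-13.4,-20.2,-0.5],0],[[-13.4,-20.2,-0.5],0],[[-13.4,-20.2,-0.5],0]]}}

```text
time: 16.65
ee_pos: [0.5945, 0.0866, 0.4819]
tcp_rot: [0.073, 0.997, 0.0, 0.0]
wrist_force: [-0.5, 1.2, -2.3]
gripper_width: 0.0275
grasp_force: 29.9
```

Run:
```python
from h import *
rows([(*polar(.12,81.5),.30,81.5)])
S=snap('side')
s=sensors.sense();y=np.radians(81.4);ex=np.array([np.sin(y),-np.cos(y),0])  # muffs x
c=s['ee_pos']-[0,0,.0577]
print('expected cups (outer, mid-height .14 below crown)',proj(S,[c+ex*k*.075-[0,0,.14] for k in(-1,1)]).round(1))
print('bar line',proj(S,[[*polar(r,81.5),.206] for r in(.04,.12,.17)]).round(1))
h=cv2.cvtColor(S['pixels'],cv2.COLOR_RGB2HSV);m=cv2.inRange(h,(18,120,100),(35,255,255))
k,l,st,ce=cv2.connectedComponentsWithStats(m)
print([(ce[j].round(1).tolist(),st[j].tolist()) for j in range(1,k) if st[j,4]>60])
cv2.imwrite('pics/s5.png',S['pixels'][:,:,::-1])
```

```text
[[-0.0, -0.2, 18.2], 0.0],
now [0.5945 0.0866 0.4819] 81.7 F [-0.5  1.2 -2.3] t 16.65 0.02754094359921637
expected cups (outer, mid-height .14 below crown) [[300.4 232.6]
 [222.3 223.3]]
bar line [[274.1 229.1]
 [264.5 256.1]
 [257.9 274.8]]
[([164.3, 172.5], [139, 150, 76, 34, 740]), ([39.2, 198.8], [23, 183, 31, 32, 399]), ([31.0, 247.5], [0, 199, 63, 107, 2308]), ([218.2, 221.1], [204, 198, 28, 53, 619]), ([293.5, 235.3], [288, 209, 12, 50, 379]), ([106.2, 217.5], [97, 212, 19, 14, 96]), ([92.8, 223.1], [81, 216, 22, 17, 142]), ([75.6, 244.8], [61, 218, 38, 60, 729]), ([424.6, 289.0], [396, 230, 59, 126, 3536]), ([417.3, 349.2], [403, 338, 31, 24, 108]), ([409.4, 354.7], [402, 344, 19, 18, 164]), ([582.2, 428.6], [453, 364, 187, 116, 8014]), ([409.9, 430.0], [406, 411, 10, 37, 170]), ([421.2, 474.5], [411, 464, 24, 16, 88])]
```

View pics/s5.png

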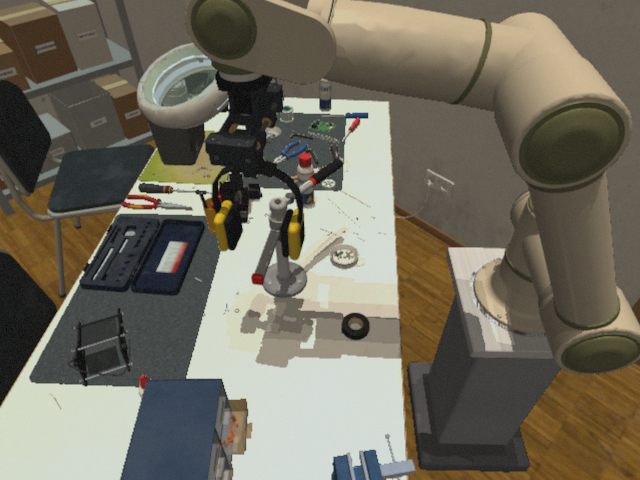

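The side view shows the cups at (220,222) and (293,235), straddling the bar line at about (265,256), with the red end still at (257,278). I'll lower it.

>>> {"method": "drive_tool", "body": {"steps": [[[0,-0.2,3],0],[[0,-0.2,6],0],[[0,-0.2,9],0],[[0,-0.2,12],0],[[0,-0.2,15],0],[[0,-0.2,17],0],[[0,-0.2,18.5],0],[[0,-0.2,19.5],0],[[0,-0.2,19.5],0]]}}

```text
time: 17.6
ee_pos: [0.5943, 0.0839, 0.2858]
tcp_rot: [0.073, 0.997, 0.0, -0.001]
wrist_force: [0.0, -0.0, -1.7]
gripper_width: 0.0279
grasp_force: 29.9
```

>>> {"method": "drive_tool", "body": {"steps": [[[0,0,0.4],0],[[0,0,0.8],0],[[0,0,1.1],0],[[0,0,1.1],0]]}}

```text
time: 18.0
ee_pos: [0.5947, 0.0833, 0.2755]
tcp_rot: [0.073, 0.997, -0.0, -0.0]
wrist_force: [0.1, -0.3, -1.8]
gripper_width: 0.0281
grasp_force: 29.9
```

>>> {"method": "drive_tool", "body": {"steps": [[[0,0,0.2],0],[[0,0,0.3],0],[[0,0,0.3],0]]}}

```text
time: 18.3
ee_pos: [0.5947, 0.0832, 0.2726]
tcp_rot: [0.073, 0.997, 0.0, -0.0]
wrist_force: [1.0, 0.4, -2.0]
gripper_width: 0.0278
grasp_force: 29.9
```

>>> {"method": "drive_tool", "body": {"steps": [[[0,0,0.1],0],[[0,0,0.1],0]]}}

```text
time: 18.5
ee_pos: [0.5947, 0.0833, 0.2716]
tcp_rot: [0.073, 0.997, -0.0, -0.0]
wrist_force: [-0.1, -0.2, -2.6]
gripper_width: 0.0275
grasp_force: 29.9
```

One mm more, then release with a partial opening.

>>> {"method": "drive_tool", "body": {"steps": [[[0,0,0.1],0],[[0,0,0.1],0]]}}

```text
time: 18.7
ee_pos: [0.5948, 0.0833, 0.2713]
tcp_rot: [0.073, 0.997, -0.0, 0.0]
wrist_force: [-1.7, -0.3, 2.9]
gripper_width: 0.0276
grasp_force: 29.9
```

>>> {"method": "drive_tool", "body": {"steps": [[[0,0,0],0],[[0,0,0],0],[[0,0,0],0],[[0,0,0],0]], "jaw": 0.5}}

```text
time: 19.1
ee_pos: [0.5948, 0.0833, 0.2707]
tcp_rot: [0.073, 0.997, 0.0, -0.0]
wrist_force: [-0.0, 0.3, 1.0]
gripper_width: 0.0444
grasp_force: 0.0
```

>>> {"method": "drive_tool", "body": {"steps": [[[0,0,0],0],[[0,0,-0.5],0],[[0,0,-2],0],[[0,0,-4],0],[[0,0,-7],0],[[0,0,-11],0],[[5,0,-14],0],[[10,0,-14],0],[[15,0,-14],0],[[20,5,-14],0],[[20,10,-14],0],[[20,10,-14],0]]}}

```text
time: 20.3
ee_pos: [0.4099, 0.214, 0.4118]
tcp_rot: [0.072, 0.997, 0.001, 0.001]
wrist_force: [1.0, -0.1, -0.6]
gripper_width: 0.044
grasp_force: 0.0
```

Run:
```python
from h import *
import time
for n in('side','top'):
    c=snap(n);print(n)
    h=cv2.cvtColor(c['pixels'],cv2.COLOR_RGB2HSV)
    for nm,lo,hi in(('yel',(18,120,100),(35,255,255)),('red',(0,120,80),(8,255,255))):
        k,l,s,ce=cv2.connectedComponentsWithStats(cv2.inRange(h,lo,hi))
        print(nm,[(ce[j].round().tolist(),s[j].tolist()[2:]) for j in range(1,k) if s[j,4]>15 and 170<ce[j][0]<400 and 120<ce[j][1]<360])
    ex=np.array([np.sin(np.radians(81.5)),-np.cos(np.radians(81.5)),0]);q=np.array([*polar(.12,81.5),.214])
    print('exp cups',proj(c,[q+ex*k*.075-[0,0,.14] for k in(-1,1)]).round().tolist())
rows([])
S=dict(np.load('side.npz'))['pixels'][120:360,180:400,::-1];T=dict(np.load('top.npz'))['pixels'][120:360,180:400,::-1]
cv2.imwrite('pics/fin.png',cv2.resize(np.hstack([S,T]),None,fx=1.8,fy=1.8,interpolation=cv2.INTER_CUBIC))
```

```text
side
yel [([229.0, 136.0], [40, 16, 196]), ([171.0, 173.0], [92, 35, 848]), ([214.0, 217.0], [21, 36, 372]), ([237.0, 293.0], [14, 41, 290]), ([298.0, 304.0], [10, 42, 287])]
red [([304.0, 159.0], [12, 15, 119]), ([313.0, 180.0], [7, 8, 31]), ([218.0, 195.0], [5, 12, 33]), ([213.0, 205.0], [4, 6, 16]), ([179.0, 259.0], [15, 30, 91]), ([257.0, 278.0], [13, 10, 108])]
exp cups [[303.0, 302.0], [237.0, 293.0]]
top
yel [([271.0, 173.0], [13, 8, 78]), ([244.0, 225.0], [7, 9, 49]), ([261.0, 227.0], [12, 10, 98])]
red [([375.0, 133.0], [5, 5, 22]), ([388.0, 136.0], [10, 9, 44]), ([229.0, 183.0], [6, 9, 40]), ([347.0, 225.0], [7, 7, 30])]
exp cups [[254.0, 231.0], [265.0, 172.0]]

now [0.4107 0.2132 0.4112] 81.8 F [ 0.6 -0.6 -0.4] t 20.4 0.04402081763265303
```

View pics/fin.png

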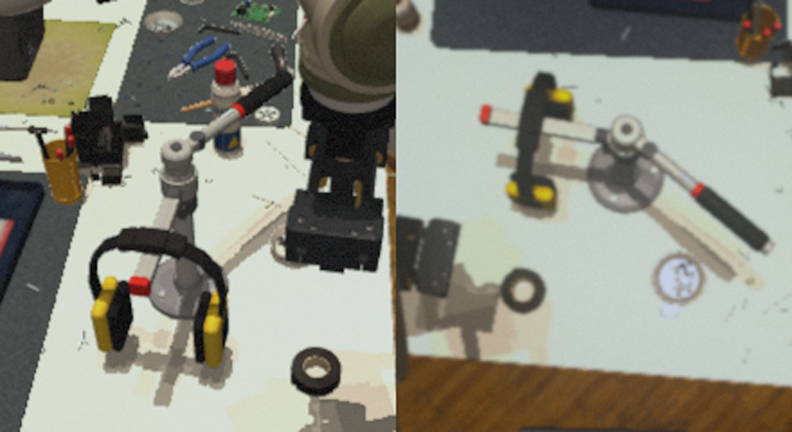

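The ear defenders hang on the bar between the post and the red stop (crown at about (155,243) in the left half). The wrench is straight, and the can, dish and tape are in place.

```bash
python3 -c "
from bench import manip
print(manip.hand_in())"
```

```text
the job is handed in; nothing more can be done
None
```

The job is handed in: the bar is at its stop, the bolt was tightened to one click with the wrench let go (about 0.14 rad by the camera), and the ear defenders hang on the bar at about 20 s of the 72 s; the one slip was pressing the bar against its stop, where the wrist force read about 86 N (limit 120 N) before I backed off.

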